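Screw the filler cap home on the irrigation unit and pressurise it

ROBOT

A 7-joint arm with a two-finger parallel gripper is mounted at the origin on the work surface. World frame = base frame: x ahead of the robot, y to its left, z up, the work surface at z = 0. Lengths are in m, angles in rad, forces in N, time in s.
With the tool pointing down it reaches from about 0.35 to 0.9 m from the base axis. Payload 7.2 kg.
Tool frame: the origin (TCP) lies midway between the tips of the shut fingers; the grasp point (between the pads) lies 19 mm behind it; z points along the fingers, y is the direction in which the jaws open and shut (so a half turn about z gives the same grasp; the last joint's range is limited). The gripper opens to 85 mm and grips with 20 to 120 N. Pads are 22 mm wide; open, the fingers measure 114 mm over their backs; the gripper's body (76 mm by 85 mm) begins 54 mm behind the grasp point. The pads swing forward as they close: fully open they stand 13 mm farther back than shut.
Start: joints at [-0.068, 0.411, -0.013, 1.596, 0.006, 1.134, -0.082], TCP at [0.625, -0, 0.231] pointing down, gripper open.
Joint ranges: [-2.95, 2.95], [-0.29, 1.99], [-1.47, 1.44], [0.14, 2.54], [-1.03, 4.17], [0.13, 1.85], [-2.86, 2.86]. Speed limits (rad/s): [2.39, 2.39, 3.01, 3.01, 3.14, 3.14, 3.14].

INTERFACE

Orientations are given as a 3x3 rotation matrix whose columns are the frame's x, y, z axes.
In Python, from plant import get_obs, snapshot, get_calibration, finish_job, cut_out gives the robot as it stands. The module is installed in compiled form; this text tells all that it offers.
- The arm moves only by the tool apply_moves, never from a script. Its argument "motion" is a list of rows, each an object with "grip": the closure, from 0 (fully open) to 1 (shut); "translation": the shift along the world's x, y, z in m, a list of three; "twist": the turn, a rotation vector about the world's x, y, z in rad, a list of three. A call has 1 to 5 rows; each row is the pose to reach, as a shift and turn from the pose commanded when the call began; what a row does not reach only later rows make up. A row lasts 1/12 s, in which the tool goes at most 41.7 mm and 7.16 degrees, less where a joint would pass 70% of its speed; a pose out of reach is approached as far as the arm can. A call with a gripper value outside its range is refused whole. The fingers move at their own pace and stop on an object; "grip_force" is the grip in N (left out, the last holds). Time passes only in rows, so rows that repeat a pose let the fingers close. It gives the time, the measured TCP pose, the force and the opening at its end, in the units of the state.
- get_obs(): the state, without advancing time (a new reading comes with each control period).
- snapshot(name): name is "scene" or "side" or "wrist"; returns the picture (420x560x3 uint8, red, green, blue); there is no depth.
- get_calibration(name): a dict with "vfov" (degrees; the focal length in pixels is half the picture's height over the tangent of half this angle, whatever the lens; pixels are square), "cx", "cy" (the principal point, pixels), "k1" (the pictures are not rectified: a ray, as slopes to the right and down, at radius r is drawn at 1 + k1 r^2 times it, then the intrinsics apply), "position" and "orientation" of the camera in the world; the wrist camera has in their place "tool_from_camera" (4x4, takes a point from camera to tool coordinates, whose origin is the TCP and whose axes are the flange's). Camera axes: x right, y up, looking along -z (the intrinsics and any distortion apply to the point x, -y, -z); pixel columns grow to the right and rows downward; lengths in m; the calibration is good to about 2 mm. A picture is of the moment at which its call begins: read the wrist's pose just before it. get_calibration takes no time and is no camera call.
- finish_job(): hands the job in, once; it reports no verdict.
Trained networks look in the newest picture that a camera, given by its name, has taken for a name from the list of things; names that differ only in an ending like _2 or _b are one class to them, and where a whole thing is asked for, a point or a joint stands for the part that bears it (a point fixed in the world has none). Each returns a list of dicts, best first, with "p" (0 to 1); they miss things now and then, are a little off and sometimes report something else, mostly with a low value. They report only what shows in the picture. A call takes as long as a camera call. They do not tell look-alikes from the thing itself.
- cut_out(camera, target): "mask" (420x560 bool, what is visible of it) and "bbox" ([left, top, right, bottom] in pixels, round what is visible of it).
The state is a dict: "time": time; "joint_pos": joint angles; "qd": joint speeds; "effort": joint torques, N m; "eef_pos": TCP position; "eef_rot": TCP orientation; "force": force on the tool from outside, world axes, zero at the start; "torque": the same for the moment, N m; "width": finger opening in m.
Only numpy, scipy, OpenCV 4.12 (cv2) and the standard library are available. Lean on these libraries where they do the work, as an engineer would, in place of code of your own. Each camera call takes 0.05 s, during which the arm holds its last target.

TASK

The blue filler cap has only been set down on the neck of the white irrigation unit, its lugs resting on top of the thread crests. Turn it gently backwards (anticlockwise from above) until it clicks down into the thread start, then press it lightly and screw it clockwise down to its stop, never forcing it against the neck. Let go of the cap, and once it stays down, push the red pressure lever all the way over; leave the other things on the table and on the unit where they are.

Things in the scene. Friction and masses are not known exactly. Their poses are not given: they have to be found in the camera images.
- cap_grip (a point): Centre of the wing grip of the loose blue (light blue wing) filler cap (about 70 g). On a round disc (60 mm across, top 14 mm below this point) stands the wing: 50 mm long along the cap's y, 14 mm thick along x, 28 mm high. Under the disc hangs a hollow skirt 17 mm high with three hidden lugs, 120 degrees apart, inside its lower edge.
- cap: The cap's  origin on its axis at the skirt's lower edge, 36 mm below cap_grip; y along the wing.
- neck_home (a point): Point fixed to the unit on the neck's upright axis: where cap_grip lies when the cap is fully home against its stop (44 mm above the deck). At the start the cap rests 8 mm above home, on top of the thread crests. Push of 3 to 5 N and moments up to 0.40 N m are ample; more than 40 N between cap and unit is too much.
- crest_top (a point): On the neck's axis, level with the tops of three hidden thread crests (89 degrees long) and of the cap's lower edge at the start. Where the crests lie round the axis is no pose: it must be felt. Turned anticlockwise (from above) by 15 to 88 degrees the lugs reach gaps with about 8 degrees of play, then meet stop posts. In the gap the cap can drop.
- neck_base (a point): On the neck's axis at deck height. Home, the cap's lower edge is 8 mm above it. From the gap, with the cap pressed down to home height, the lugs pass under the crests when turned clockwise, 86 to 98 degrees to stop posts, and hold it down. Turned clockwise while on top of the crests they only hit the posts. The neck is 40 mm thick, lugs have 0.8 mm play.
- seal_top (a point): Top of the spring seal inside the neck when free. It starts to lift the cap's disc 3.5 mm above home, pushing 0.9 N per mm (about 3.5 N at home); let go in the gap, the cap rests 2.5 to 3 mm above home; pressed, it can go 2 mm below home. The undersides of the crests slope: they let the cap in 2.5 mm above home and draw it down as it turns clockwise.
- unit: The white irrigation unit, fixed to the table, 170 mm (x) by 290 mm (y) by 85 mm high, origin at the centre of its underside. Its flat deck is 85 mm up. The neck stands at (0, -65) mm and the lever's block (70 by 50 by 25 mm high) at (0, +90) mm in its frame.
- lever_tip (a point): Centre of the red ball (26 mm across) on the pressure lever, a steel rod 70 mm from the pivot to the ball's centre, 10 mm thick; it moves in an arc in the unit's x-z plane.
- lever_pivot (a point): Pivot of the lever, 22 mm above the deck; the hinge axis is the unit's y axis.
- lever (a joint): Lever angle: 0 leaning 0.5 rad to the unit's -x side (start), 1.0 at its stop, leaning 0.5 rad to the +x side. About 1 N at the ball moves it and it stays where it is left.
- dish: Small green glass dish, 36 mm across, 22 mm high, standing on the unit's deck; leave alone. Origin at its underside.
- rinse_cup: White cup, 68 mm across, 85 mm high, on the table; leave alone.
- jar: Amber jar, 52 mm across, 60 mm high, on the table; leave alone.
- gauze_pack: White pack, 75 x 75 x 22 mm, on the table; leave alone.
- spatula: Steel spatula lying on the table; leave alone.
- spare_ring: White ring, 44 mm across, 10 mm high, on the table; leave alone.
- small_cap: Small white cap, 28 mm across, 16 mm high, on the table; leave alone.
Not all that is in view belongs to the job. Of the things that look like the cap, the largest one is meant.

How it is judged:
By the outcome, as a careful person would: the job done as asked, in the order asked, and still so for the second after the job is handed in, with the robot touching nothing.
It also fails if it takes over 72 s, if anything falls off the work surface, if the arm or the gripper's body presses on something with over 40 N, if the wrist force passes 120 N, or if a joint passes its speed limit or range.

## Working session

There is one attempt and no reset: what is moved stays moved. The work goes in short steps, Python scripts to look and compute and a tool call to move; the robot and the scene stay as the last step left them, time stands still between calls to the robot, and variables do not carry over. Pictures are saved under pics/ and viewed, and the job is handed in when it is done.

Besides the shell and the picture viewer there is one more tool, called as a command line: name --argument value ..., lists and objects as JSON in quotes. apply_moves: Moves the arm, as the interface text tells. Its arguments: {"type":"object","properties":{"motion":{"type":"array","items":{"type":"object","properties":{"grip":{"type":"number"},"translation":{"type":"array","items":{"type":"number"}},"twist":{"type":"array","items":{"type":"number"}}}}},"grip_force":{"type":"number"}},"required":["motion"]}

```bash
mkdir -p pics
cat > h.py <<'E'
import numpy as np,cv2
from plant import *
def save(n,img): cv2.imwrite('pics/'+n+'.png',img[:,:,::-1])
def pose(c,obs=None):
    k=get_calibration(c)
    if 'position' in k:
        return k,np.array(k['position']),np.array(k['orientation'])
    o=obs or get_obs(); T=np.array(k['tool_from_camera']); R=np.array(o['eef_rot'])
    return k,np.array(o['eef_pos'])+R@T[:3,3],R@T[:3,:3]
def ray(c,u,v,obs=None):
    k,p,R=pose(c,obs); f=210/np.tan(np.radians(k['vfov'])/2)
    a=np.array([(u-k['cx'])/f,(v-k['cy'])/f]); s=a.copy()
    for _ in range(20): s=a/(1+k['k1']*(s@s))
    d=R@np.array([s[0],-s[1],-1]); return p,d/np.linalg.norm(d)
def proj(c,P,obs=None):
    k,p,R=pose(c,obs); f=210/np.tan(np.radians(k['vfov'])/2)
    q=R.T@(np.array(P)-p); s=np.array([q[0],-q[1]])/-q[2]; s=s*(1+k['k1']*(s@s))
    return np.array([k['cx']+f*s[0],k['cy']+f*s[1]])
def atz(c,u,v,z,obs=None):
    p,d=ray(c,u,v,obs); return p+d*(z-p[2])/d[2]
def tri(*rs):
    A=0;b=0
    for p,d in rs:
        M=np.eye(3)-np.outer(d,d); A=A+M; b=b+M@p
    X=np.linalg.solve(A,b); return X,[np.linalg.norm((np.eye(3)-np.outer(d,d))@(X-p)) for p,d in rs]
E
python3 - <<'E'
from h import *
o=get_obs(); print(o['time'],o['width'],o['eef_rot'])
for c in ['scene','side','wrist']:
    im=snapshot(c); save(c+'0',im)
    for t in ['cap','lever_tip','lever','dish','unit']:
        for r in cut_out(c,t)[:3]:
            m=r['mask']; ys,xs=np.nonzero(m); print(c,t,round(r['p'],2),r['bbox'],xs.mean().round(1),ys.mean().round(1),m.sum())
    k=get_calibration(c); print({a:(np.round(b,3).tolist()) for a,b in k.items()})
print(get_obs()['time'])
E
```

```text
0.0 0.08545209679724312 [[-3.53552414e-05  9.99998792e-01 -1.55381850e-03]
 [ 9.99999995e-01  3.52160942e-05 -8.95790685e-05]
 [-8.95242409e-05 -1.55382166e-03 -9.99998789e-01]]
scene cap 0.83 [183.4, 279.5, 204.6, 301.8] 192.9 291.5 327
scene cap 0.62 [197.7, 308.3, 223.9, 330.8] 209.2 320.5 430
scene cap 0.56 [266.9, 235.7, 293.8, 266.5] 281.6 251.2 690
scene lever_tip 0.45 [319.6, 192.9, 332.1, 224.9] 324.3 206.7 204
scene lever 0.73 [316.0, 192.4, 333.5, 223.8] 323.8 204.4 153
scene lever 0.53 [228.7, 194.0, 375.5, 330.3] 301.0 271.2 9404
scene unit 0.79 [225.6, 192.8, 375.2, 330.7] 300.9 271.2 9249
{'vfov': 48.211, 'cx': 283.412, 'cy': 210.291, 'k1': 0.004, 'position': [1.264, -0.464, 0.683], 'orientation': [[0.486, -0.446, 0.752], [0.874, 0.242, -0.422], [0.006, 0.862, 0.507]]}
side cap 0.79 [346.7, 274.6, 365.5, 294.6] 355.4 283.6 271
side cap 0.72 [311.1, 204.1, 331.0, 230.2] 320.1 215.8 424
side cap 0.61 [315.0, 282.8, 332.0, 309.2] 323.1 297.6 257
side lever_tip 0.61 [268.9, 178.0, 296.9, 206.0] 281.2 193.8 431
side lever_tip 0.6 [272.7, 177.2, 278.5, 192.6] 275.6 182.5 102
[... 229 characters left out ...]
n': [[0.884, 0.288, -0.368], [-0.467, 0.557, -0.687], [0.007, 0.779, 0.627]]}
wrist cap 0.81 [162.9, 350.0, 187.3, 376.4] 173.6 361.6 482
wrist cap 0.7 [229.9, 341.7, 261.3, 386.7] 244.6 359.5 1031
wrist cap 0.68 [177.4, 252.4, 253.8, 344.2] 216.8 291.8 4582
wrist lever_tip 0.68 [48.4, 105.1, 149.9, 153.7] 87.1 124.9 2393
wrist lever 0.97 [50.0, 102.4, 149.0, 150.6] 88.5 124.6 2588
wrist dish 0.76 [221.0, 153.3, 268.0, 194.0] 242.9 174.1 1554
wrist unit 0.71 [45.8, 8.9, 324.0, 350.4] 193.2 165.6 52905
{'vfov': 61.706, 'cx': 277.752, 'cy': 207.943, 'k1': -0.08, 'tool_from_camera': [[-0.0, 0.946, 0.323, 0.084], [1.0, 0.0, 0.001, -0.0], [0.001, 0.323, -0.946, -0.142], [0.0, 0.0, 0.0, 1.0]]}
0.9
```

View pics/scene0.png

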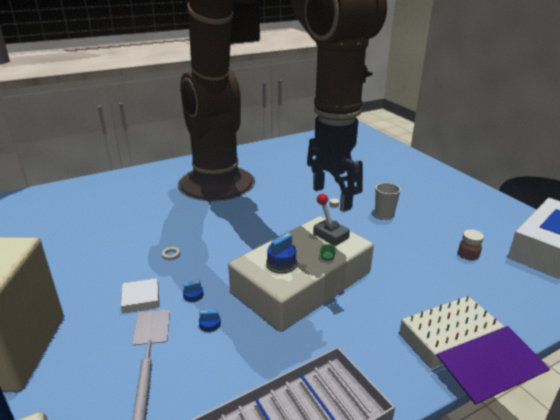

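View pics/side0.png

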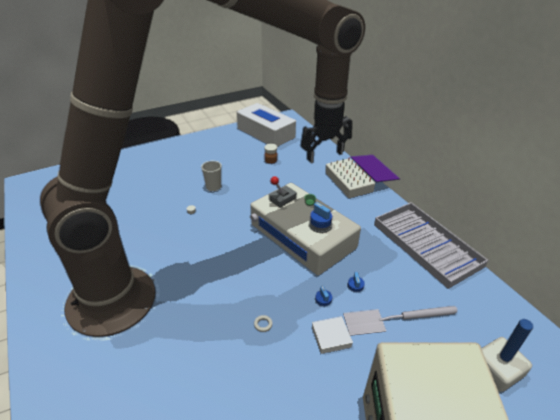

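View pics/wrist0.png

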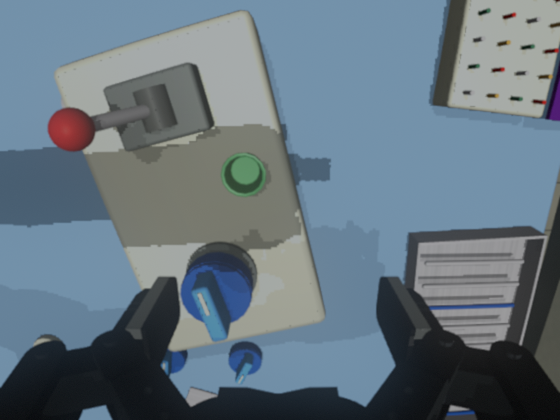

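Run:
```python
from h import *
im=cv2.imread('pics/wrist0.png')
save('crop0',cv2.resize(im[230:400,140:330],None,fx=4,fy=3.5,interpolation=cv2.INTER_CUBIC)[:,:,::-1])
for p in [(55,72),(249,11),(325,318)]: print(p,atz('wrist',*p,0.085).round(4))
hsv=cv2.cvtColor(im,cv2.COLOR_BGR2HSV)
for p in [(205,300),(210,270),(230,300)]: print(hsv[p[1],p[0]])
# ball
for c in ['wrist','scene','side']:
    h=cv2.cvtColor(cv2.imread(f'pics/{c}0.png'),cv2.COLOR_BGR2HSV)
    m=(((h[...,0]<8)|(h[...,0]>172))&(h[...,1]>150)&(h[...,2]>70)).astype(np.uint8)
    n,l,s,ce=cv2.connectedComponentsWithStats(m)
    print(c,[(s[i].tolist(),ce[i].round(1).tolist()) for i in range(1,n) if s[i,4]>40])
```

```text
(55, 72) [0.4464 0.1001 0.085 ]
(249, 11) [0.6033 0.1401 0.085 ]
(325, 318) [ 0.671 -0.129  0.085]
[100 118 160]
[109 155 112]
[109 166 144]
wrist [([49, 113, 35, 37, 953], [65.6, 130.9])]
scene [([318, 194, 9, 8, 55], [321.9, 197.7])]
side []
```

View pics/crop0.png

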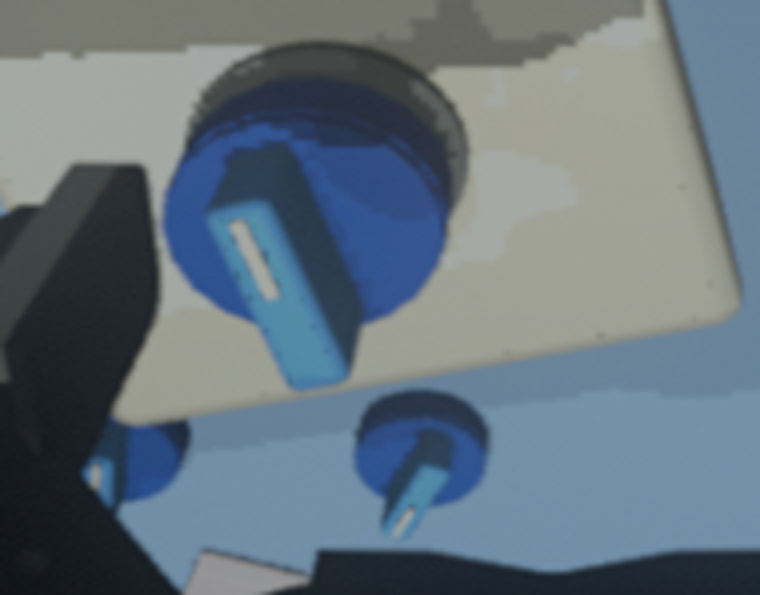

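Run:
```python
from h import *
c=atz('wrist',210,314,.151);a=atz('wrist',199.75,288.6,.151);b=atz('wrist',220.25,339.4,.151)
print(c,a,b,np.degrees(np.arctan2(*(a-b)[1::-1])),np.linalg.norm(a-b))
print('ball',atz('wrist',65.6,130.9,.168),tri(ray('wrist',65.6,130.9),ray('scene',321.9,198.2)))
print('scene pred',proj('scene',[.5746,-.0775,.151]),proj('side',[.5746,-.0775,.151]))
# dish
print('dish rim',atz('wrist',243,174,.107))
```

```text
[ 0.57356482 -0.07691342  0.151     ] [ 0.56756714 -0.05477189  0.151     ] [ 0.57988289 -0.10056889  0.151     ] 105.05191434835228 0.047424081180273504
ball [0.49864001 0.06184348 0.168     ] (array([0.50178775, 0.06256622, 0.17243188]), [np.float64(0.00043004409401027925), np.float64(0.0004300440940102228)])
scene pred [282.87982734 238.62546219] [321.18171055 206.38700161]
dish rim [0.59769227 0.02046552 0.107     ]
```

Run:
```python
from h import *
a=cv2.imread('pics/scene0.png')[170:330,210:390];b=cv2.imread('pics/side0.png')[160:280,240:380]
save('c1',cv2.resize(a,None,fx=4,fy=3.7,interpolation=cv2.INTER_CUBIC)[:,:,::-1]);save('c2',cv2.resize(b,None,fx=5,fy=4.5,interpolation=cv2.INTER_CUBIC)[:,:,::-1])
```

```text
(no output)
```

View pics/c1.png

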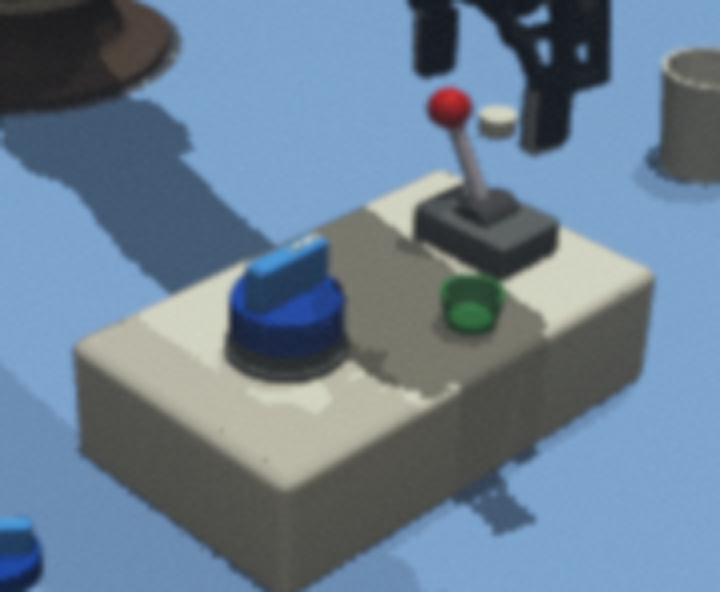

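View pics/c2.png

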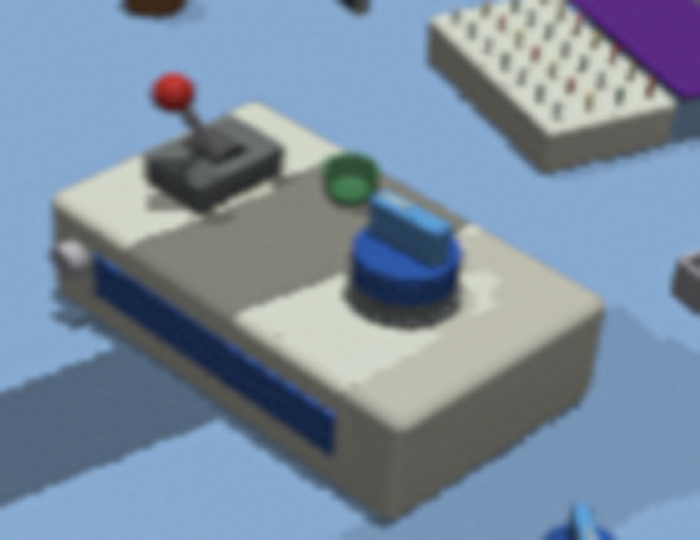

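apply_moves --motion '[{"grip":0,"translation":[-0.017,-0.026,-0.005],"twist":[0,0,0.09]},{"grip":0,"translation":[-0.034,-0.052,-0.01],"twist":[0,0,0.18]},{"grip":0,"translation":[-0.051,-0.077,-0.015],"twist":[0,0,0.26]},{"grip":0,"translation":[-0.051,-0.077,-0.031],"twist":[0,0,0.26]},{"grip":0,"translation":[-0.051,-0.077,-0.031],"twist":[0,0,0.26]}]' --grip_force 40

```text
time: 1.32
eef_pos: [0.572, -0.0791, 0.1984]
eef_rot: [[-0.254, 0.967, -0.003], [0.967, 0.254, -0.0], [0.0, -0.003, -1.0]]
force: [-0.3, 0.4, -0.7]
width: 0.0852
```

Run:
```python
from h import *
o=get_obs(); print(o['time'],o['eef_pos'],o['joint_pos'],o['force'])
im=snapshot('wrist'); save('wrist1',im)
for P in [(.574,-.077,.151),(.5676,-.0529,.151),(.5806,-.1012,.151),(.574,-.077,.123)]: print(proj('wrist',P,o))
```

```text
1.3167 [ 0.57195671 -0.07911976  0.19837223] [ 0.08719326  0.36379746 -0.04387975  1.74973178  0.01874945  1.03161263
  0.2930229 ] [-0.33153275  0.40070664 -0.69093797]
[282.60989967 236.14693315]
[282.66289041 195.38142574]
[282.82596786 273.90370322]
[282.21204822 219.2760484 ]
```

View pics/wrist1.png

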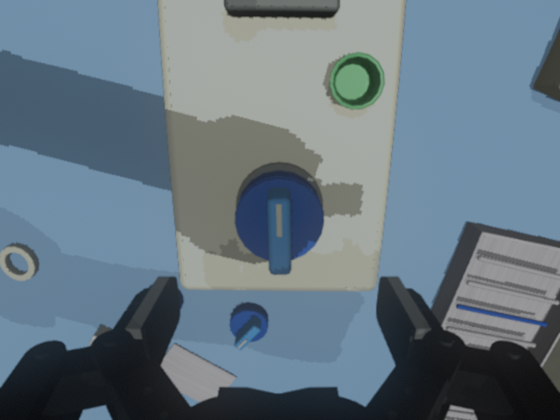

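Run:
```python
from h import *
o=get_obs(); o['time']
print(atz('wrist',280,233,.151,o), atz('wrist',279.5,195,.151,o),atz('wrist',280.5,271,.151,o),atz('wrist',280,216,.123,o),o['eef_pos'])
print(proj('wrist',o['eef_pos'],o))
save('c3',cv2.resize(cv2.imread('pics/wrist1.png')[150:300,200:360],None,fx=4.5,fy=4,interpolation=cv2.INTER_CUBIC)[:,:,::-1])
```

```text
[ 0.57330581 -0.07409258  0.151     ] [ 0.56704284 -0.05165557  0.151     ] [ 0.58008799 -0.09838148  0.151     ] [ 0.57330755 -0.07369516  0.123     ] [ 0.57308041 -0.0773435   0.19947605]
[278.10058863 280.06868141]
```

View pics/c3.png

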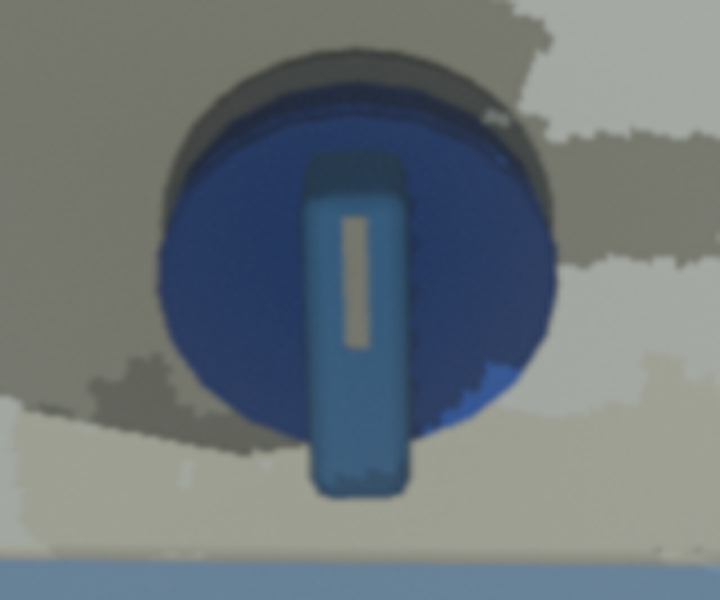

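apply_moves --motion '[{"grip":0,"translation":[0,0,-0.03],"twist":[0,0,0.01]},{"grip":0,"translation":[0,0,-0.06],"twist":[0,0,0.01]},{"grip":0.2,"translation":[0,0,-0.072],"twist":[0,0,0.01]},{"grip":0.5,"translation":[0,0,-0.072],"twist":[0,0,0.01]},{"grip":0.6,"translation":[0,0,-0.072],"twist":[0,0,0.01]}]'

```text
time: 1.78
eef_pos: [0.5745, -0.0761, 0.1287]
eef_rot: [[-0.268, 0.964, -0.0], [0.964, 0.268, 0.0], [0.0, -0.0, -1.0]]
force: [-0.3, -0.5, 0.1]
width: 0.0515
```

Run:
```python
from h import *
o=get_obs(); print(o['time'],o['eef_pos'],o['force'],o['torque'],o['width'])
im=snapshot('side'); save('side1',cv2.resize(im[130:280,230:410],None,fx=4,fy=4))
im=snapshot('wrist'); save('wrist2',im)
```

```text
1.7833 [ 0.57454294 -0.07611576  0.12871153] [-0.29128226 -0.54114557  0.09474964] [-0.01470482 -0.01233255  0.00341111] 0.05148910408085641
```

View pics/side1.png

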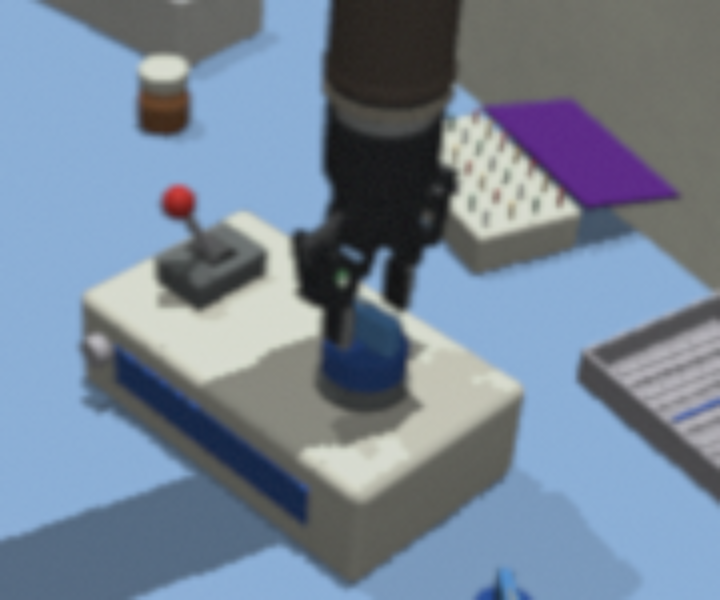

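View pics/wrist2.png

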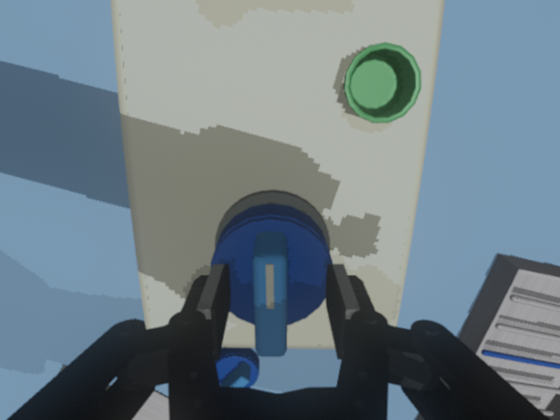

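Run:
```python
from h import *
o=get_obs(); print(o['eef_pos'])
im=snapshot('wrist');save('wrist3',cv2.resize(im[180:400,160:400],None,fx=3.2,fy=2.7,interpolation=cv2.INTER_CUBIC))
R=np.array(o['eef_rot'])
p=np.array(o['eef_pos']); print(proj('wrist',p,o),proj('wrist',p-R[:,2]*.019,o))
for q in [(270,258),(270,354),(270,306)]:
  w=atz('wrist',*q,.151,o); print(w, R.T@(w-p))
```

```text
[ 0.57536272 -0.07660302  0.12999948]
[278.09591832 280.07265311] [278.1154776 303.8307145]
[ 0.56641791 -0.05618544  0.151     ] [ 0.02205108 -0.00311501 -0.02102273]
[ 0.57842875 -0.10094566  0.151     ] [-0.024291   -0.00350058 -0.02099238]
[ 0.5720537  -0.07716864  0.151     ] [ 0.00032493 -0.00329074 -0.02100849]
```

View pics/wrist3.png

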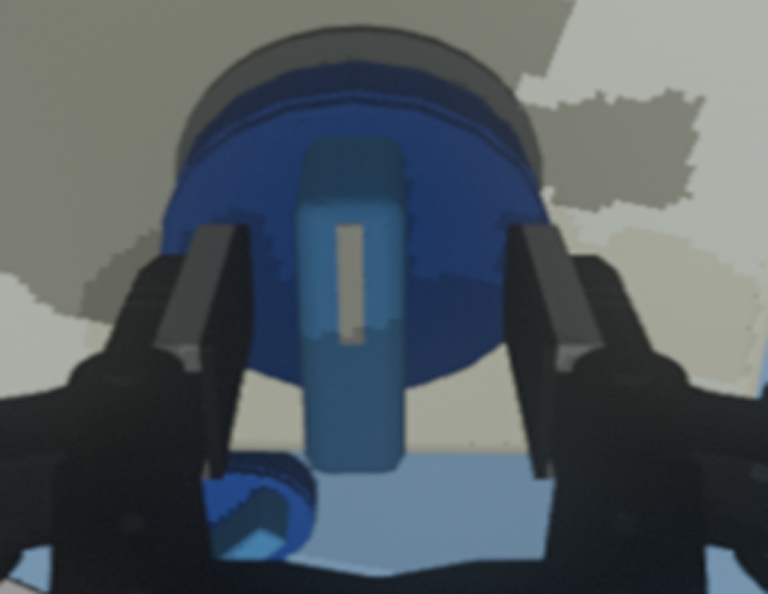

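apply_moves --motion '[{"grip":0.6,"translation":[-0.003,-0.001,-0.001],"twist":[0,0,0]},{"grip":0.7,"translation":[-0.003,-0.001,-0.001],"twist":[0,0,0]},{"grip":0.8,"translation":[-0.003,-0.001,-0.001],"twist":[0,0,0]},{"grip":1,"translation":[-0.003,-0.001,-0.001],"twist":[0,0,0]},{"grip":1,"translation":[-0.003,-0.001,-0.001],"twist":[0,0,0]}]' --grip_force 40

```text
time: 2.35
eef_pos: [0.5713, -0.0781, 0.1278]
eef_rot: [[-0.267, 0.964, 0.001], [0.964, 0.267, -0.0], [-0.0, 0.001, -1.0]]
force: [-0.7, -0.7, 3.2]
width: 0.0132
```

Run:
```python
from h import *
o=get_obs(); print(o['time'],o['eef_pos'],o['force'],o['torque'],o['width'])
im=snapshot('wrist');save('wrist4',cv2.resize(im[180:400,160:400],None,fx=3.2,fy=2.7,interpolation=cv2.INTER_CUBIC))
o=get_obs(); print(o['time'],o['eef_pos'],o['force'],o['torque'],o['width'])
```

```text
2.35 [ 0.57127452 -0.07810474  0.12781538] [-0.65678847 -0.74931187  3.1940435 ] [-0.02367906  0.12258948 -0.03009048] 0.013160396299004529
2.4 [ 0.57131065 -0.07811485  0.12778152] [ 0.16019844 -0.86979859  3.7860166 ] [-0.08329007  0.1620215   0.02706324] 0.012977491786914217
```

View pics/wrist4.png

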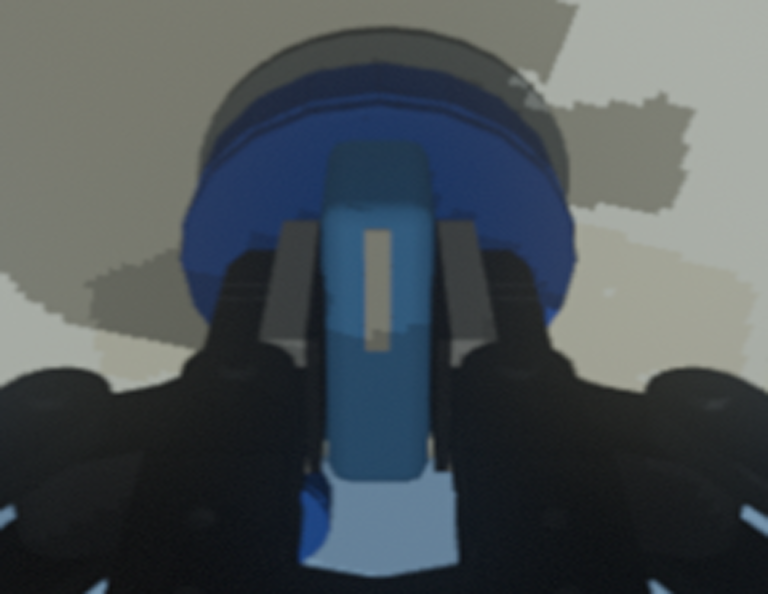

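apply_moves --motion '[{"grip":1,"translation":[0,0,0],"twist":[0,0,0.025]},{"grip":1,"translation":[0,0,0],"twist":[0,0,0.05]},{"grip":1,"translation":[0,0,0],"twist":[0,0,0.075]},{"grip":1,"translation":[0,0,0],"twist":[0,0,0.1]},{"grip":1,"translation":[0,0,0],"twist":[0,0,0.1]}]'

```text
time: 2.82
eef_pos: [0.5714, -0.0779, 0.1277]
eef_rot: [[-0.365, 0.931, 0.001], [0.931, 0.365, 0.0], [-0.0, 0.001, -1.0]]
force: [-1.1, 0.1, 5.8]
width: 0.0133
```

```bash
cat >> h.py <<'E'
def st():
    o=get_obs(); R=np.array(o['eef_rot']); print(round(o['time'],2),np.round(o['eef_pos'],4),'yaw',round(np.degrees(np.arctan2(-R[0,0],R[1,0])),2),np.round(o['force'],1),np.round(o['torque'],2),round(o['width'],4),'j7',round(o['joint_pos'][6],2))
E
python3 -c "from h import *;st()"
```

```text
2.82 [ 0.5714 -0.0779  0.1277] yaw 21.39 [-1.1  0.1  5.8] [-0.02  0.16  0.  ] 0.0133 j7 0.39
```

apply_moves --motion '[{"grip":1,"translation":[0,0,0],"twist":[0,0,0.025]},{"grip":1,"translation":[0,0,0],"twist":[0,0,0.05]},{"grip":1,"translation":[0,0,0],"twist":[0,0,0.075]},{"grip":1,"translation":[0,0,0],"twist":[0,0,0.1]},{"grip":1,"translation":[0,0,0],"twist":[0,0,0.1]}]'

```text
time: 3.23
eef_pos: [0.5714, -0.0779, 0.1278]
eef_rot: [[-0.456, 0.89, 0.001], [0.89, 0.456, 0.0], [-0.0, 0.001, -1.0]]
force: [-0.9, 0.2, 4.7]
width: 0.013
```

```bash
python3 -c "from h import *;st()"
```

```text
3.23 [ 0.5714 -0.0779  0.1278] yaw 27.11 [-0.9  0.2  4.7] [-0.05  0.14  0.03] 0.013 j7 0.48
```

apply_moves --motion '[{"grip":1,"translation":[0,0,0],"twist":[0,0,0.025]},{"grip":1,"translation":[0,0,0],"twist":[0,0,0.05]},{"grip":1,"translation":[0,0,0],"twist":[0,0,0.075]},{"grip":1,"translation":[0,0,0],"twist":[0,0,0.1]},{"grip":1,"translation":[0,0,0],"twist":[0,0,0.1]}]'

```text
time: 3.65
eef_pos: [0.5714, -0.078, 0.1277]
eef_rot: [[-0.542, 0.84, 0.001], [0.84, 0.542, 0.0], [-0.0, 0.001, -1.0]]
force: [0.0, -0.5, 5.4]
width: 0.0135
```

```bash
python3 -c "from h import *;st()"
```

```text
3.65 [ 0.5714 -0.078   0.1277] yaw 32.84 [ 0.  -0.5  5.4] [-0.05  0.11 -0.05] 0.0135 j7 0.57
```

apply_moves --motion '[{"grip":1,"translation":[0,0,0],"twist":[0,0,0.025]},{"grip":1,"translation":[0,0,0],"twist":[0,0,0.05]},{"grip":1,"translation":[0,0,0],"twist":[0,0,0.075]},{"grip":1,"translation":[0,0,0],"twist":[0,0,0.1]},{"grip":1,"translation":[0,0,0],"twist":[0,0,0.1]}]'

```text
time: 4.07
eef_pos: [0.5714, -0.078, 0.1277]
eef_rot: [[-0.623, 0.782, 0.001], [0.782, 0.623, 0.0], [-0.0, 0.001, -1.0]]
force: [-0.5, 0.4, 6.5]
width: 0.0133
```

```bash
python3 -c "from h import *;st();save('w5',snapshot('wrist'));st()"
```

```text
4.07 [ 0.5714 -0.078   0.1277] yaw 38.57 [-0.5  0.4  6.5] [-0.01  0.17 -0.  ] 0.0133 j7 0.66
4.12 [ 0.5714 -0.078   0.1277] yaw 38.51 [-0.8  1.1  5.6] [-0.02  0.15  0.06] 0.0129 j7 0.65
```

View pics/w5.png

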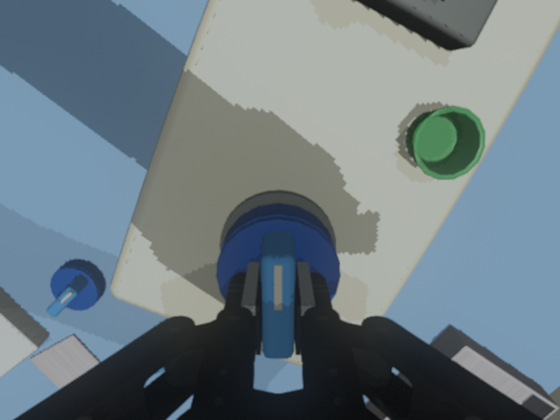

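The cap turns with the gripper (wing at 278,295 still aligned with the pads). Continuing.

apply_moves --motion '[{"grip":1,"translation":[0,0,0],"twist":[0,0,0.025]},{"grip":1,"translation":[0,0,0],"twist":[0,0,0.05]},{"grip":1,"translation":[0,0,0],"twist":[0,0,0.075]},{"grip":1,"translation":[0,0,0],"twist":[0,0,0.1]},{"grip":1,"translation":[0,0,0],"twist":[0,0,0.1]}]'

```text
time: 4.53
eef_pos: [0.5714, -0.078, 0.1277]
eef_rot: [[-0.698, 0.716, 0.001], [0.716, 0.698, 0.0], [-0.001, 0.001, -1.0]]
force: [-1.0, 0.4, 5.3]
width: 0.013
```

```bash
python3 -c "from h import *;st()"
```

```text
4.53 [ 0.5714 -0.078   0.1277] yaw 44.3 [-1.   0.4  5.3] [-0.1   0.11 -0.05] 0.013 j7 0.74
```

apply_moves --motion '[{"grip":1,"translation":[0,0,0],"twist":[0,0,0.025]},{"grip":1,"translation":[0,0,0],"twist":[0,0,0.05]},{"grip":1,"translation":[0,0,0],"twist":[0,0,0.075]},{"grip":1,"translation":[0,0,0],"twist":[0,0,0.1]},{"grip":1,"translation":[0,0,0],"twist":[0,0,0.1]}]'

```text
time: 4.95
eef_pos: [0.5714, -0.078, 0.1277]
eef_rot: [[-0.766, 0.642, 0.001], [0.642, 0.766, 0.0], [-0.001, 0.001, -1.0]]
force: [-0.9, -0.0, 6.0]
width: 0.0131
```

```bash
python3 -c "from h import *;st()"
```

```text
4.95 [ 0.5714 -0.078   0.1277] yaw 50.03 [-0.9 -0.   6. ] [-0.07  0.11 -0.02] 0.0131 j7 0.83
```

apply_moves --motion '[{"grip":1,"translation":[0,0,0],"twist":[0,0,0.025]},{"grip":1,"translation":[0,0,0],"twist":[0,0,0.05]},{"grip":1,"translation":[0,0,0],"twist":[0,0,0.075]},{"grip":1,"translation":[0,0,0],"twist":[0,0,0.1]},{"grip":1,"translation":[0,0,0],"twist":[0,0,0.1]}]'

```text
time: 5.37
eef_pos: [0.5714, -0.0781, 0.1277]
eef_rot: [[-0.827, 0.563, 0.001], [0.563, 0.827, -0.0], [-0.001, 0.0, -1.0]]
force: [-0.4, 0.4, 5.6]
width: 0.0131
```

```bash
python3 -c "from h import *;st()"
```

```text
5.37 [ 0.5714 -0.0781  0.1277] yaw 55.76 [-0.4  0.4  5.6] [-0.04  0.07 -0.05] 0.0131 j7 0.92
```

apply_moves --motion '[{"grip":1,"translation":[0,0,0],"twist":[0,0,0.025]},{"grip":1,"translation":[0,0,0],"twist":[0,0,0.05]},{"grip":1,"translation":[0,0,0],"twist":[0,0,0.075]},{"grip":1,"translation":[0,0,0],"twist":[0,0,0.1]},{"grip":1,"translation":[0,0,0],"twist":[0,0,0.1]}]'

```text
time: 5.78
eef_pos: [0.5714, -0.0781, 0.1277]
eef_rot: [[-0.879, 0.477, 0.001], [0.477, 0.879, 0.0], [-0.001, 0.0, -1.0]]
force: [-0.1, -0.1, 5.7]
width: 0.0129
```

```bash
python3 -c "from h import *;st()"
```

```text
5.78 [ 0.5714 -0.0781  0.1277] yaw 61.48 [-0.1 -0.1  5.7] [-0.06  0.09  0.03] 0.0129 j7 1.01
```

apply_moves --motion '[{"grip":1,"translation":[0,0,0],"twist":[0,0,0.025]},{"grip":1,"translation":[0,0,0],"twist":[0,0,0.05]},{"grip":1,"translation":[0,0,0],"twist":[0,0,0.075]},{"grip":1,"translation":[0,0,0],"twist":[0,0,0.1]},{"grip":1,"translation":[0,0,0],"twist":[0,0,0.1]}]'

```text
time: 6.2
eef_pos: [0.5714, -0.0781, 0.1277]
eef_rot: [[-0.922, 0.387, 0.001], [0.387, 0.922, 0.0], [-0.001, 0.0, -1.0]]
force: [0.1, -0.1, 5.6]
width: 0.0134
```

```bash
python3 -c "from h import *;st()"
```

```text
6.2 [ 0.5714 -0.0781  0.1277] yaw 67.21 [ 0.1 -0.1  5.6] [-0.04  0.09 -0.03] 0.0134 j7 1.1
```

apply_moves --motion '[{"grip":1,"translation":[0,0,0],"twist":[0,0,0.025]},{"grip":1,"translation":[0,0,0],"twist":[0,0,0.05]},{"grip":1,"translation":[0,0,0],"twist":[0,0,0.075]},{"grip":1,"translation":[0,0,0],"twist":[0,0,0.1]},{"grip":1,"translation":[0,0,0],"twist":[0,0,0.1]}]'

```text
time: 6.62
eef_pos: [0.5712, -0.0779, 0.1274]
eef_rot: [[-0.956, 0.294, 0.0], [0.294, 0.956, 0.0], [-0.0, 0.0, -1.0]]
force: [0.6, 0.4, 5.6]
width: 0.0129
```

```bash
python3 -c "from h import *;st()"
```

```text
6.62 [ 0.5712 -0.0779  0.1274] yaw 72.91 [0.6 0.4 5.6] [ 0.08 -0.03 -0.04] 0.0129 j7 1.19
```

apply_moves --motion '[{"grip":1,"translation":[0,0,0],"twist":[0,0,0.015]},{"grip":1,"translation":[0,0,0],"twist":[0,0,0.03]},{"grip":1,"translation":[0,0,0],"twist":[0,0,0.03]}]'

```text
time: 6.87
eef_pos: [0.571, -0.078, 0.1273]
eef_rot: [[-0.964, 0.266, 0.0], [0.266, 0.964, 0.0], [-0.0, 0.0, -1.0]]
force: [0.4, 0.3, 3.6]
width: 0.0129
```

```bash
python3 -c "from h import *;st();im=snapshot('wrist');save('w6',im);st()"
```

```text
6.87 [ 0.571  -0.078   0.1273] yaw 74.56 [0.4 0.3 3.6] [ 0.11 -0.06 -0.01] 0.0129 j7 1.21
6.92 [ 0.5711 -0.078   0.1273] yaw 74.5 [0.6 0.3 3.5] [ 0.06 -0.09 -0.05] 0.0129 j7 1.21
```

View pics/w6.png

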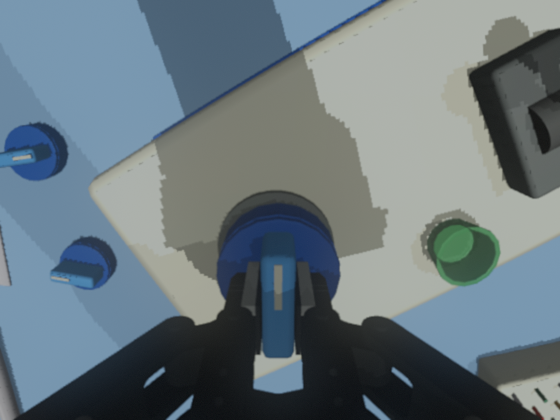

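apply_moves --motion '[{"grip":1,"translation":[0,0,-0.0005],"twist":[0,0,0.015]},{"grip":1,"translation":[0,0,-0.001],"twist":[0,0,0.03]},{"grip":1,"translation":[0,0,-0.001],"twist":[0,0,0.03]}]'

```text
time: 7.17
eef_pos: [0.5711, -0.078, 0.1266]
eef_rot: [[-0.971, 0.238, 0.0], [0.238, 0.971, -0.0], [-0.0, 0.0, -1.0]]
force: [-0.0, -0.5, 6.5]
width: 0.0133
```

```bash
python3 -c "from h import *;st()"
```

```text
7.17 [ 0.5711 -0.078   0.1266] yaw 76.26 [-0.  -0.5  6.5] [ 0.08  0.15 -0.08] 0.0133 j7 1.24
```

apply_moves --motion '[{"grip":1,"translation":[0,0,0],"twist":[0,0,0.02]},{"grip":1,"translation":[0,0,0],"twist":[0,0,0.04]},{"grip":1,"translation":[0,0,0],"twist":[0,0,0.04]}]'

```text
time: 7.42
eef_pos: [0.5706, -0.0784, 0.1258]
eef_rot: [[-0.98, 0.198, -0.001], [0.198, 0.98, -0.0], [0.001, -0.0, -1.0]]
force: [1.6, -1.2, -0.0]
width: 0.0136
```

```bash
python3 -c "from h import *;st()"
```

```text
7.42 [ 0.5706 -0.0784  0.1258] yaw 78.58 [ 1.6 -1.2 -0. ] [-0.22 -0.26 -0.01] 0.0136 j7 1.27
```

apply_moves --motion '[{"grip":1,"translation":[0,0,-0.0005],"twist":[0,0,0.015]},{"grip":1,"translation":[0,0,-0.001],"twist":[0,0,0.03]},{"grip":1,"translation":[0,0,-0.0015],"twist":[0,0,0.03]},{"grip":1,"translation":[0,0,-0.002],"twist":[0,0,0.03]}]'

```text
time: 7.75
eef_pos: [0.5706, -0.0785, 0.124]
eef_rot: [[-0.985, 0.17, -0.001], [0.17, 0.985, -0.0], [0.001, -0.0, -1.0]]
force: [-0.9, -2.4, 0.9]
width: 0.0133
```

```bash
python3 -c "from h import *;st()"
```

```text
7.75 [ 0.5706 -0.0785  0.124 ] yaw 80.19 [-0.9 -2.4  0.9] [-0.53  0.08 -0.07] 0.0133 j7 1.3
```

apply_moves --motion '[{"grip":1,"translation":[0,-0.0004,-0.0005],"twist":[0,0,0]},{"grip":1,"translation":[-0.0002,-0.0004,-0.001],"twist":[0,0,0]},{"grip":1,"translation":[-0.0002,-0.0004,-0.0015],"twist":[0,0,0]},{"grip":1,"translation":[-0.0002,-0.0004,-0.002],"twist":[0,0,0]}]'

```text
time: 8.08
eef_pos: [0.5707, -0.0785, 0.1223]
eef_rot: [[-0.985, 0.17, -0.0], [0.17, 0.985, -0.0], [0.0, -0.0, -1.0]]
force: [-0.9, -1.8, 1.5]
width: 0.0132
```

```bash
python3 -c "from h import *;st()"
```

```text
8.08 [ 0.5707 -0.0785  0.1223] yaw 80.21 [-0.9 -1.8  1.5] [-0.51  0.24  0.01] 0.0132 j7 1.3
```

apply_moves --motion '[{"grip":1,"translation":[0,0,-0.0005],"twist":[0,0,0]},{"grip":1,"translation":[0,0,-0.001],"twist":[0,0,0]},{"grip":1,"translation":[0,0,-0.0015],"twist":[0,0,0]},{"grip":1,"translation":[0,0,-0.0025],"twist":[0,0,0]},{"grip":1,"translation":[0,0,-0.0025],"twist":[0,0,0]}]'

```text
time: 8.5
eef_pos: [0.5707, -0.0785, 0.1197]
eef_rot: [[-0.985, 0.17, -0.0], [0.17, 0.985, -0.0], [0.0, -0.0, -1.0]]
force: [-1.3, -1.5, 2.6]
width: 0.0135
```

```bash
python3 -c "from h import *;st()"
```

```text
8.5 [ 0.5707 -0.0785  0.1197] yaw 80.22 [-1.3 -1.5  2.6] [-0.6   0.49 -0.09] 0.0135 j7 1.3
```

apply_moves --motion '[{"grip":1,"translation":[-0.0002,-0.0002,0],"twist":[0,0,-0.01]},{"grip":1,"translation":[-0.0005,-0.0005,0],"twist":[0,0,-0.02]},{"grip":1,"translation":[-0.0005,-0.0005,0],"twist":[0,0,-0.02]}]'

```text
time: 8.75
eef_pos: [0.5708, -0.0784, 0.12]
eef_rot: [[-0.982, 0.19, 0.001], [0.19, 0.982, 0.001], [-0.001, 0.001, -1.0]]
force: [0.8, -0.2, 2.2]
width: 0.0132
```

```bash
python3 -c "from h import *;st()"
```

```text
8.75 [ 0.5708 -0.0784  0.12  ] yaw 79.03 [ 0.8 -0.2  2.2] [-0.13  0.02 -0.02] 0.0132 j7 1.28
```

apply_moves --motion '[{"grip":1,"translation":[0,0,-0.0004],"twist":[0,0,-0.025]},{"grip":1,"translation":[0,0,-0.0004],"twist":[0,0,-0.05]},{"grip":1,"translation":[0,0,-0.0004],"twist":[0,0,-0.075]},{"grip":1,"translation":[0,0,-0.0004],"twist":[0,0,-0.1]},{"grip":1,"translation":[0,0,-0.0004],"twist":[0,0,-0.1]}]'

```text
time: 9.17
eef_pos: [0.5707, -0.0786, 0.1196]
eef_rot: [[-0.957, 0.289, 0.001], [0.289, 0.957, 0.0], [-0.001, 0.0, -1.0]]
force: [0.7, 1.1, 3.3]
width: 0.0129
```

```bash
python3 -c "from h import *;st()"
```

```text
9.17 [ 0.5707 -0.0786  0.1196] yaw 73.22 [0.7 1.1 3.3] [ 0.07 -0.26  0.06] 0.0129 j7 1.19
```

apply_moves --motion '[{"grip":1,"translation":[0,0,0],"twist":[0,0,-0.025]},{"grip":1,"translation":[0,0,0],"twist":[0,0,-0.05]},{"grip":1,"translation":[0,0,0],"twist":[0,0,-0.075]},{"grip":1,"translation":[0,0,0],"twist":[0,0,-0.1]},{"grip":1,"translation":[0,0,0],"twist":[0,0,-0.1]}]'

```text
time: 9.58
eef_pos: [0.5703, -0.0789, 0.1194]
eef_rot: [[-0.924, 0.383, -0.0], [0.383, 0.924, -0.0], [0.0, -0.0, -1.0]]
force: [0.1, 0.5, 2.5]
width: 0.0129
```

```bash
python3 -c "from h import *;st()"
```

```text
9.58 [ 0.5703 -0.0789  0.1194] yaw 67.48 [0.1 0.5 2.5] [ 0.08 -0.14 -0.05] 0.0129 j7 1.1
```

apply_moves --motion '[{"grip":1,"translation":[0,0,0],"twist":[0,0,-0.025]},{"grip":1,"translation":[0,0,0],"twist":[0,0,-0.05]},{"grip":1,"translation":[0,0,0],"twist":[0,0,-0.075]},{"grip":1,"translation":[0,0,0],"twist":[0,0,-0.1]},{"grip":1,"translation":[0,0,0],"twist":[0,0,-0.1]}]'

```text
time: 10.0
eef_pos: [0.5702, -0.079, 0.1194]
eef_rot: [[-0.881, 0.473, -0.0], [0.473, 0.881, -0.0], [0.0, -0.0, -1.0]]
force: [0.3, 0.1, 3.4]
width: 0.013
```

```bash
python3 -c "from h import *;st()"
```

```text
10.0 [ 0.5702 -0.079   0.1194] yaw 61.75 [0.3 0.1 3.4] [ 0.   -0.09 -0.03] 0.013 j7 1.01
```

apply_moves --motion '[{"grip":1,"translation":[0,0,0],"twist":[0,0,-0.04]},{"grip":1,"translation":[0,0,0],"twist":[0,0,-0.08]},{"grip":1,"translation":[0,0,0],"twist":[0,0,-0.12]},{"grip":1,"translation":[0,0,0],"twist":[0,0,-0.16]},{"grip":1,"translation":[0,0,0],"twist":[0,0,-0.2]}]'

```text
time: 10.42
eef_pos: [0.5702, -0.079, 0.1194]
eef_rot: [[-0.769, 0.639, -0.0], [0.639, 0.769, -0.0], [0.0, -0.0, -1.0]]
force: [0.5, 0.1, 3.4]
width: 0.013
```

```bash
python3 -c "from h import *;st()"
```

```text
10.42 [ 0.5702 -0.079   0.1194] yaw 50.3 [0.5 0.1 3.4] [ 0.1  -0.16 -0.03] 0.013 j7 0.84
```

apply_moves --motion '[{"grip":1,"translation":[0,0,0],"twist":[0,0,-0.04]},{"grip":1,"translation":[0,0,0],"twist":[0,0,-0.08]},{"grip":1,"translation":[0,0,0],"twist":[0,0,-0.12]},{"grip":1,"translation":[0,0,0],"twist":[0,0,-0.16]},{"grip":1,"translation":[0,0,0],"twist":[0,0,-0.2]}]'

```text
time: 10.83
eef_pos: [0.5704, -0.0786, 0.1194]
eef_rot: [[-0.627, 0.779, 0.0], [0.779, 0.627, 0.0], [0.0, 0.0, -1.0]]
force: [0.1, 1.0, 3.2]
width: 0.0132
```

```bash
python3 -c "from h import *;st();save('w7',snapshot('wrist'))"
```

```text
10.83 [ 0.5704 -0.0786  0.1194] yaw 38.86 [0.1 1.  3.2] [ 0.27 -0.25  0.04] 0.0132 j7 0.66
```

View pics/w7.png

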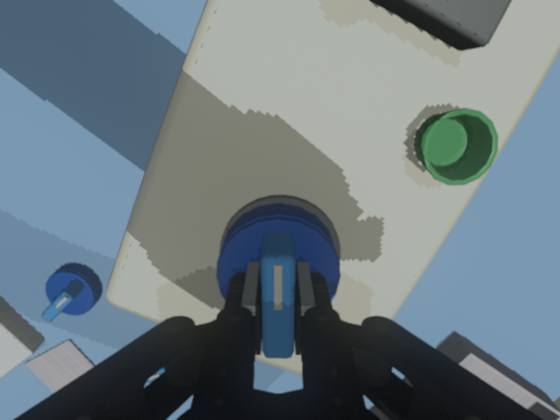

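The cap follows the gripper (wing still aligned at 278,295), home height held.

apply_moves --motion '[{"grip":1,"translation":[0,0,0],"twist":[0,0,-0.04]},{"grip":1,"translation":[0,0,0],"twist":[0,0,-0.08]},{"grip":1,"translation":[0,0,0],"twist":[0,0,-0.12]},{"grip":1,"translation":[0,0,0],"twist":[0,0,-0.16]},{"grip":1,"translation":[0,0,0],"twist":[0,0,-0.2]}]'

```text
time: 11.3
eef_pos: [0.5707, -0.0784, 0.1195]
eef_rot: [[-0.461, 0.887, 0.001], [0.887, 0.461, 0.001], [0.0, 0.001, -1.0]]
force: [2.0, 1.3, 2.2]
width: 0.0131
```

```bash
python3 -c "from h import *;st()"
```

```text
11.3 [ 0.5707 -0.0784  0.1195] yaw 27.47 [2.  1.3 2.2] [ 0.38 -0.46  0.05] 0.0131 j7 0.49
```

apply_moves --motion '[{"grip":1,"translation":[0,0,0],"twist":[0,0,-0.04]},{"grip":1,"translation":[0,0,0],"twist":[0,0,-0.08]},{"grip":1,"translation":[0,0,0],"twist":[0,0,-0.12]},{"grip":1,"translation":[0,0,0],"twist":[0,0,-0.16]},{"grip":1,"translation":[0,0,0],"twist":[0,0,-0.2]}]'

```text
time: 11.72
eef_pos: [0.5711, -0.0783, 0.1196]
eef_rot: [[-0.276, 0.961, 0.002], [0.961, 0.276, 0.001], [0.0, 0.002, -1.0]]
force: [2.9, 1.5, 2.3]
width: 0.0133
```

```bash
python3 -c "from h import *;st()"
```

```text
11.72 [ 0.5711 -0.0783  0.1196] yaw 16.02 [2.9 1.5 2.3] [ 0.42 -0.64  0.03] 0.0133 j7 0.31
```

apply_moves --motion '[{"grip":1,"translation":[0.0005,0.0003,0],"twist":[0,0,-0.03]},{"grip":1,"translation":[0.0007,0.0004,0],"twist":[0,0,-0.06]},{"grip":1,"translation":[0.0007,0.0004,0],"twist":[0,0,-0.09]},{"grip":1,"translation":[0.0007,0.0004,0],"twist":[0,0,-0.12]},{"grip":1,"translation":[0.0007,0.0004,0],"twist":[0,0,-0.15]}]'

```text
time: 12.13
eef_pos: [0.5715, -0.0783, 0.1196]
eef_rot: [[-0.129, 0.992, 0.001], [0.992, 0.129, 0.0], [0.0, 0.001, -1.0]]
force: [3.3, 1.1, 2.9]
width: 0.0132
```

```bash
python3 -c "from h import *;st()"
```

```text
12.13 [ 0.5715 -0.0783  0.1196] yaw 7.43 [3.3 1.1 2.9] [ 0.2  -0.47  0.12] 0.0132 j7 0.18
```

apply_moves --motion '[{"grip":1,"translation":[0,0,0],"twist":[0,0,-0.03]},{"grip":1,"translation":[0,0,0],"twist":[0,0,-0.06]},{"grip":1,"translation":[0,0,0],"twist":[0,0,-0.09]},{"grip":1,"translation":[0,0,0],"twist":[0,0,-0.12]}]'

```text
time: 12.47
eef_pos: [0.5716, -0.0783, 0.1196]
eef_rot: [[-0.01, 1.0, 0.001], [1.0, 0.01, 0.0], [0.0, 0.001, -1.0]]
force: [1.5, 0.8, 3.1]
width: 0.0133
```

```bash
python3 -c "from h import *;st()"
```

```text
12.47 [ 0.5716 -0.0783  0.1196] yaw 0.56 [1.5 0.8 3.1] [ 0.14 -0.56  0.04] 0.0133 j7 0.07
```

apply_moves --motion '[{"grip":1,"translation":[0.0003,0,0],"twist":[0,0,-0.03]},{"grip":1,"translation":[0.0003,0,0],"twist":[0,0,-0.06]},{"grip":1,"translation":[0.0003,0,0],"twist":[0,0,-0.09]},{"grip":1,"translation":[0.0003,0,0],"twist":[0,0,-0.09]}]'

```text
time: 12.8
eef_pos: [0.5718, -0.0785, 0.1196]
eef_rot: [[0.08, 0.997, 0.001], [0.997, -0.08, -0.0], [0.0, 0.001, -1.0]]
force: [2.2, 0.4, 2.6]
width: 0.0132
```

```bash
python3 -c "from h import *;st()"
```

```text
12.8 [ 0.5718 -0.0785  0.1196] yaw -4.61 [2.2 0.4 2.6] [ 0.09 -0.52 -0.06] 0.0132 j7 -0.01
```

apply_moves --motion '[{"grip":1,"translation":[0,0,0],"twist":[0,0,-0.02]},{"grip":1,"translation":[0,0,0],"twist":[0,0,-0.04]},{"grip":1,"translation":[0,0,0],"twist":[0,0,-0.05]},{"grip":1,"translation":[0,0,0],"twist":[0,0,-0.05]}]'

```text
time: 13.13
eef_pos: [0.5718, -0.0785, 0.1196]
eef_rot: [[0.13, 0.992, 0.001], [0.992, -0.13, -0.0], [0.0, 0.001, -1.0]]
force: [4.1, 0.1, 3.8]
width: 0.0131
```

```bash
python3 -c "from h import *;st()"
```

```text
13.13 [ 0.5718 -0.0785  0.1196] yaw -7.47 [4.1 0.1 3.8] [ 0.12 -0.87  0.  ] 0.0131 j7 -0.05
```

apply_moves --motion '[{"grip":1,"translation":[0.0008,0,0],"twist":[0,0,-0.01]},{"grip":1,"translation":[0.0008,0,0],"twist":[0,0,-0.02]},{"grip":1,"translation":[0.0008,0,0],"twist":[0,0,-0.03]},{"grip":1,"translation":[0.0008,0,0],"twist":[0,0,-0.03]}]'

```text
time: 13.47
eef_pos: [0.5719, -0.0785, 0.1193]
eef_rot: [[0.16, 0.987, -0.0], [0.987, -0.16, 0.0], [-0.0, -0.0, -1.0]]
force: [1.4, 0.7, 2.8]
width: 0.0132
```

```bash
python3 -c "from h import *;st()"
```

```text
13.47 [ 0.5719 -0.0785  0.1193] yaw -9.22 [1.4 0.7 2.8] [ 0.05 -0.4  -0.  ] 0.0132 j7 -0.08
```

apply_moves --motion '[{"grip":1,"translation":[0,0,0],"twist":[0,0,-0.02]},{"grip":1,"translation":[0,0,0],"twist":[0,0,-0.04]},{"grip":1,"translation":[0,0,0],"twist":[0,0,-0.04]}]'

```text
time: 13.72
eef_pos: [0.5719, -0.0786, 0.1193]
eef_rot: [[0.201, 0.98, -0.0], [0.98, -0.201, -0.0], [-0.0, -0.0, -1.0]]
force: [1.1, -0.2, 3.4]
width: 0.0129
```

```bash
python3 -c "from h import *;st()"
```

```text
13.72 [ 0.5719 -0.0786  0.1193] yaw -11.58 [ 1.1 -0.2  3.4] [-0.01 -0.38  0.05] 0.0129 j7 -0.11
```

apply_moves --motion '[{"grip":1,"translation":[0.0002,0,0],"twist":[0,0,-0.02]},{"grip":1,"translation":[0.0002,0,0],"twist":[0,0,-0.04]},{"grip":1,"translation":[0.0002,0,0],"twist":[0,0,-0.04]}]'

```text
time: 13.97
eef_pos: [0.5721, -0.0783, 0.1193]
eef_rot: [[0.239, 0.971, -0.0], [0.971, -0.239, 0.0], [0.0, -0.0, -1.0]]
force: [1.2, 1.6, 3.7]
width: 0.013
```

```bash
python3 -c "from h import *;st()"
```

```text
13.97 [ 0.5721 -0.0783  0.1193] yaw -13.84 [1.2 1.6 3.7] [ 0.21 -0.21 -0.01] 0.013 j7 -0.15
```

apply_moves --motion '[{"grip":1,"translation":[0,0,0],"twist":[0,0,-0.02]},{"grip":1,"translation":[0,0,0],"twist":[0,0,-0.04]},{"grip":1,"translation":[0,0,0],"twist":[0,0,-0.04]}]'

```text
time: 14.22
eef_pos: [0.5723, -0.0781, 0.1194]
eef_rot: [[0.277, 0.961, 0.0], [0.961, -0.277, 0.0], [0.0, -0.0, -1.0]]
force: [1.9, 1.2, 2.6]
width: 0.0132
```

```bash
python3 -c "from h import *;st()"
```

```text
14.22 [ 0.5723 -0.0781  0.1194] yaw -16.1 [1.9 1.2 2.6] [ 0.46 -0.29  0.3 ] 0.0132 j7 -0.18
```

apply_moves --motion '[{"grip":1,"translation":[0,0,0],"twist":[0,0,-0.01]},{"grip":1,"translation":[0,0,0],"twist":[0,0,-0.01]}]'

```text
time: 14.38
eef_pos: [0.5724, -0.078, 0.1194]
eef_rot: [[0.286, 0.958, 0.0], [0.958, -0.286, 0.0], [0.0, 0.0, -1.0]]
force: [1.6, 1.8, 1.8]
width: 0.0128
```

```bash
python3 -c "from h import *;st();save('w8',snapshot('wrist'));st()"
```

```text
14.38 [ 0.5724 -0.078   0.1194] yaw -16.61 [1.6 1.8 1.8] [ 0.61 -0.41  0.41] 0.0128 j7 -0.19
14.43 [ 0.5724 -0.078   0.1194] yaw -16.58 [1.6 2.2 2.6] [ 0.65 -0.42  0.39] 0.0131 j7 -0.19
```

View pics/w8.png

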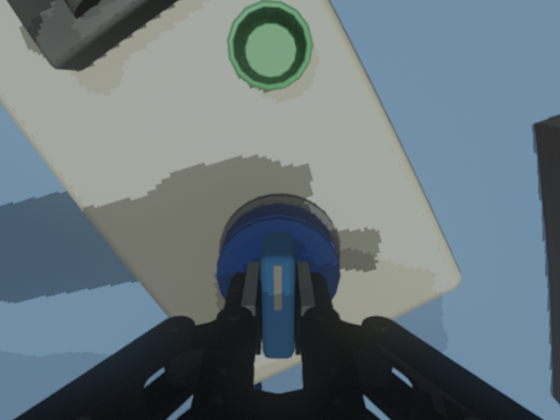

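apply_moves --motion '[{"grip":1,"translation":[0,0,0],"twist":[0,0,0.006]},{"grip":0.9,"translation":[0,0,0],"twist":[0,0,0.012]},{"grip":0.5,"translation":[0,0,0],"twist":[0,0,0.012]},{"grip":0.3,"translation":[0,0,0],"twist":[0,0,0.012]},{"grip":0.2,"translation":[0,0,0],"twist":[0,0,0.012]}]'

```text
time: 14.85
eef_pos: [0.5714, -0.0794, 0.1189]
eef_rot: [[0.276, 0.961, -0.002], [0.961, -0.276, -0.001], [-0.001, -0.001, -1.0]]
force: [0.4, -0.1, -0.3]
width: 0.049
```

```bash
python3 -c "from h import *;st()"
```

```text
14.85 [ 0.5714 -0.0794  0.1189] yaw -16.0 [ 0.4 -0.1 -0.3] [ 0.02  0.01 -0.01] 0.049 j7 -0.18
```

apply_moves --motion '[{"grip":0.2,"translation":[0,0,0.01],"twist":[0,0,0]},{"grip":0.2,"translation":[0,0,0.04],"twist":[0,0,0]},{"grip":0.2,"translation":[0,0,0.08],"twist":[0,0,0]},{"grip":0.2,"translation":[0,0,0.08],"twist":[0,0,0]}]'

```text
time: 15.18
eef_pos: [0.5757, -0.0795, 0.207]
eef_rot: [[0.275, 0.961, 0.01], [0.961, -0.275, -0.001], [0.002, 0.01, -1.0]]
force: [1.9, -1.3, -0.0]
width: 0.0684
```

Run:
```python
from h import *
st();o=get_obs();im=snapshot('wrist');save('w9',im)
for P in [(.572,-.078,.143),(.572,-.078,.151)]: print(proj('wrist',P,o))
im=snapshot('side'); save('s9',cv2.resize(im[130:280,230:410],None,fx=4,fy=4,interpolation=cv2.INTER_CUBIC));st()
```

```text
15.18 [ 0.5757 -0.0795  0.207 ] yaw -15.99 [ 1.9 -1.3 -0. ] [-0.   -0.07 -0.04] 0.0684 j7 -0.19
[271.04788667 227.23102479]
[270.93438356 232.12550521]
15.28 [ 0.5733 -0.079   0.2018] yaw -15.96 [-0.3  0.5 -0.4] [ 0.02  0.03 -0.01] 0.0681 j7 -0.19
```

View pics/w9.png

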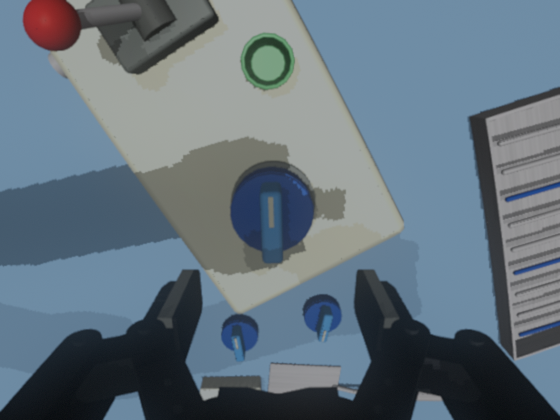

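View pics/s9.png

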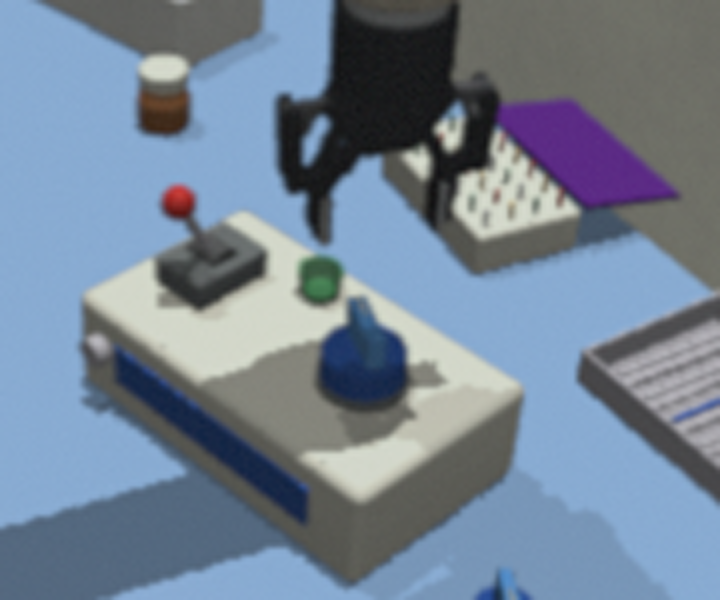

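Run:
```python
from h import *
snapshot('scene') is not None
s=snapshot('scene'); save('sc9',s); d=snapshot('side'); save('sd9',d)
for c,im in [('scene',s[:,:,::-1]),('side',d[:,:,::-1])]:
    a=cv2.imread(f'pics/{c}0.png')
    x=282 if c=='scene' else 320
    out=[]
    for I in (a,np.ascontiguousarray(im)):
        h=cv2.cvtColor(I,cv2.COLOR_BGR2HSV); m=((h[...,0]>95)&(h[...,0]<125)&(h[...,1]>165)).astype(np.uint8)
        n,l,st_,ce=cv2.connectedComponentsWithStats(m)
        out.append([(st_[i].tolist()) for i in range(1,n) if st_[i,4]>60 and abs(ce[i][0]-x)<25 and 190<ce[i][1]<290])
    print(c,out, [proj(c,(.572,-.078,z)).round(1).tolist() for z in (.106,.098,.123,.115)])
    for nm,I in (('b',a),('n',im)):
        q=I[215:285,250:315] if c=='scene' else I[190:250,290:350]
        save(f'z{c}{nm}',cv2.resize(q,None,fx=6,fy=6,interpolation=cv2.INTER_NEAREST)[:,:,::-1])
a=[cv2.imread(f'pics/z{c}.png') for c in ('sceneb','scenen')]; cv2.imwrite('pics/cmp.png',np.hstack(a))
```

```text
scene [[[268, 245, 27, 15, 225]], []] [[281.9, 256.1], [281.9, 259.2], [282.0, 249.4], [282.0, 252.5]]
side [[[311, 212, 20, 15, 192]], [[311, 213, 19, 16, 183]]] [[319.3, 219.6], [319.1, 221.9], [319.7, 214.9], [319.5, 217.1]]
```

View pics/cmp.png

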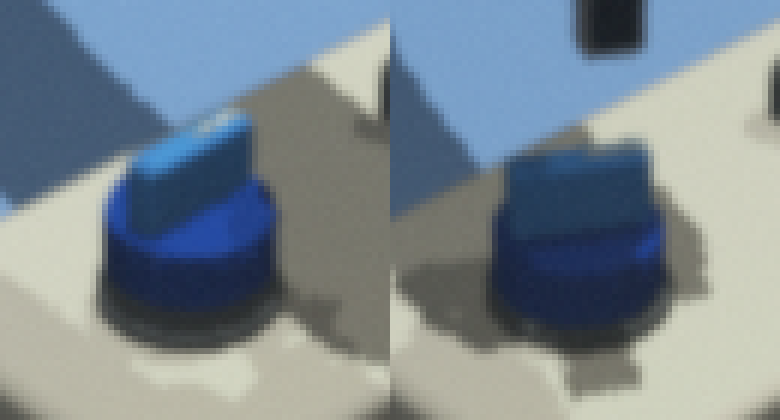

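apply_moves --motion '[{"grip":0.6,"translation":[0,0,0.02],"twist":[0,0,-0.1]},{"grip":1,"translation":[-0.01,0.01,0.04],"twist":[0,0,-0.2]},{"grip":1,"translation":[-0.03,0.03,0.045],"twist":[0,0,-0.3]},{"grip":1,"translation":[-0.05,0.05,0.045],"twist":[0,0,-0.4]},{"grip":1,"translation":[-0.065,0.07,0.045],"twist":[0,0,-0.5]}]'

```text
time: 15.85
eef_pos: [0.5054, -0.0082, 0.2436]
eef_rot: [[0.706, 0.708, -0.002], [0.708, -0.706, -0.0], [-0.002, -0.001, -1.0]]
force: [0.8, 0.3, 0.2]
width: 0.0074
```

apply_moves --motion '[{"grip":1,"translation":[-0.01,0.02,0],"twist":[0,0,-0.11]},{"grip":1,"translation":[-0.025,0.045,0],"twist":[0,0,-0.22]},{"grip":1,"translation":[-0.04,0.064,0],"twist":[0,0,-0.33]},{"grip":1,"translation":[-0.042,0.064,0],"twist":[0,0,-0.44]},{"grip":1,"translation":[-0.042,0.064,0],"twist":[0,0,-0.54]}]'

```text
time: 16.27
eef_pos: [0.4636, 0.0568, 0.2434]
eef_rot: [[0.969, 0.248, -0.003], [0.248, -0.969, -0.0], [-0.003, -0.0, -1.0]]
force: [0.3, -1.1, -0.6]
width: -0.0001
```

apply_moves --motion '[{"grip":1,"translation":[0,0,0],"twist":[0,0,0]},{"grip":1,"translation":[0,0,0],"twist":[0,0,0]}]'

```text
time: 16.43
eef_pos: [0.4649, 0.0554, 0.2436]
eef_rot: [[0.967, 0.253, -0.002], [0.253, -0.967, -0.001], [-0.002, 0.0, -1.0]]
force: [0.2, 0.1, -0.1]
width: -0.0003
```

Run:
```python
from h import *
st();o=get_obs();im=snapshot('wrist');save('w10',im)
print(get_obs()['eef_rot'])
for P in [(.5012,.0639,.1684),(.534,.072,.107)]: print(proj('wrist',P,o))
h=cv2.cvtColor(im,cv2.COLOR_RGB2HSV)
m=(((h[...,0]<8)|(h[...,0]>172))&(h[...,1]>150)&(h[...,2]>70)).astype(np.uint8)
n,l,s,ce=cv2.connectedComponentsWithStats(m)
for i in range(1,n):
    if s[i,4]>100: print(s[i],ce[i],atz('wrist',*ce[i],.1684,o))
```

```text
16.43 [0.4649 0.0554 0.2436] yaw -75.33 [ 0.2  0.1 -0.1] [ 0.03 -0.02  0.04] -0.0003 j7 -1.51
[[ 9.67397152e-01  2.53260933e-01 -1.28483682e-03]
 [ 2.53260463e-01 -9.67397989e-01 -5.18501893e-04]
 [-1.37426483e-03  1.76198887e-04 -9.99999040e-01]]
[279.90065809 164.9256663 ]
[280.12747875 104.93310541]
[ 264  145   38   37 1081] [282.77150786 163.17113784] [0.50273785 0.06244379 0.1684    ]
```

View pics/w10.png

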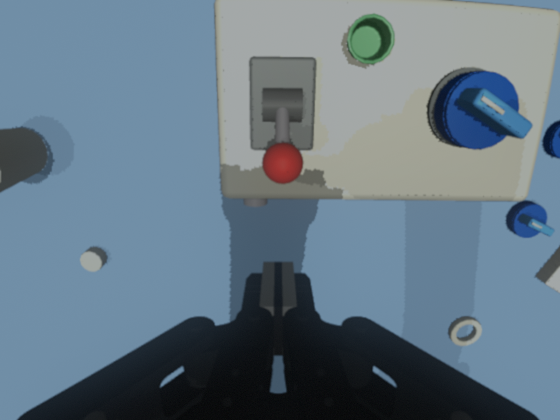

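apply_moves --motion '[{"grip":1,"translation":[0,0,-0.03],"twist":[0,0,0]},{"grip":1,"translation":[0,0,-0.06],"twist":[0,0,0]},{"grip":1,"translation":[0,0,-0.083],"twist":[0,0,0]},{"grip":1,"translation":[0,0,-0.083],"twist":[0,0,0]},{"grip":1,"translation":[0.008,0.002,-0.083],"twist":[0,0,0]}]'

```text
time: 16.9
eef_pos: [0.4717, 0.0566, 0.1606]
eef_rot: [[0.968, 0.251, -0.004], [0.251, -0.968, -0.001], [-0.004, 0.0, -1.0]]
force: [0.5, 0.2, -0.2]
width: 0.0
```

apply_moves --motion '[{"grip":1,"translation":[0.006,0.0015,0],"twist":[0,0,0]},{"grip":1,"translation":[0.012,0.003,0],"twist":[0,0,0]},{"grip":1,"translation":[0.018,0.0045,0],"twist":[0,0,0]},{"grip":1,"translation":[0.024,0.006,0],"twist":[0,0,0]},{"grip":1,"translation":[0.03,0.0075,0],"twist":[0,0,0]}]'

```text
time: 17.32
eef_pos: [0.5044, 0.0652, 0.1621]
eef_rot: [[0.968, 0.25, 0.001], [0.25, -0.968, 0.0], [0.001, 0.0, -1.0]]
force: [-2.5, 0.6, 1.2]
width: -0.0001
```

apply_moves --motion '[{"grip":1,"translation":[0.006,0.0015,0],"twist":[0,0,0]},{"grip":1,"translation":[0.012,0.003,0],"twist":[0,0,0]},{"grip":1,"translation":[0.018,0.0045,0],"twist":[0,0,0]},{"grip":1,"translation":[0.022,0.0055,0],"twist":[0,0,0]},{"grip":1,"translation":[0.026,0.0065,0],"twist":[0,0,0]}]'

```text
time: 17.73
eef_pos: [0.5297, 0.0716, 0.1613]
eef_rot: [[0.968, 0.25, -0.0], [0.25, -0.968, -0.0], [-0.0, 0.0, -1.0]]
force: [-0.8, -0.8, 0.8]
width: -0.0003
```

Run:
```python
from h import *
st();save('w11',snapshot('wrist'))
```

```text
17.73 [0.5297 0.0716 0.1613] yaw -75.51 [-0.8 -0.8  0.8] [-0.02  0.2  -0.02] -0.0003 j7 -1.49
```

View pics/w11.png

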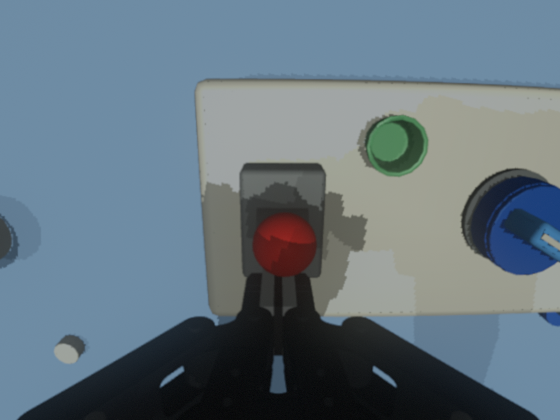

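apply_moves --motion '[{"grip":1,"translation":[0.003,0.0008,0],"twist":[0,0,0]},{"grip":1,"translation":[0.006,0.0015,0],"twist":[0,0,0]},{"grip":1,"translation":[0.009,0.0023,0],"twist":[0,0,0]},{"grip":1,"translation":[0.011,0.0028,0],"twist":[0,0,0]}]'

```text
time: 18.12
eef_pos: [0.5405, 0.0744, 0.1613]
eef_rot: [[0.968, 0.25, -0.0], [0.25, -0.968, -0.0], [-0.0, 0.0, -1.0]]
force: [-1.5, -0.4, -1.4]
width: -0.0004
```

apply_moves --motion '[{"grip":1,"translation":[0.001,0.0003,0],"twist":[0,0,0]},{"grip":1,"translation":[0.002,0.0005,0],"twist":[0,0,0]}]'

```text
time: 18.28
eef_pos: [0.5423, 0.0748, 0.1613]
eef_rot: [[0.968, 0.25, -0.0], [0.25, -0.968, -0.0], [-0.0, 0.0, -1.0]]
force: [-1.2, -0.8, 0.4]
width: 0.0001
```

apply_moves --motion '[{"grip":1,"translation":[0.001,0.0003,0],"twist":[0,0,0]},{"grip":1,"translation":[0.002,0.0005,0],"twist":[0,0,0]}]'

```text
time: 18.45
eef_pos: [0.544, 0.0753, 0.1613]
eef_rot: [[0.968, 0.25, -0.001], [0.25, -0.968, -0.0], [-0.001, -0.0, -1.0]]
force: [-5.0, -0.8, 0.6]
width: 0.0002
```

Run:
```python
from h import *
st();save('w12',snapshot('wrist'))
```

```text
18.45 [0.544  0.0753 0.1613] yaw -75.51 [-5.  -0.8  0.6] [-0.15  0.98  0.01] 0.0002 j7 -1.49
```

View pics/w12.png

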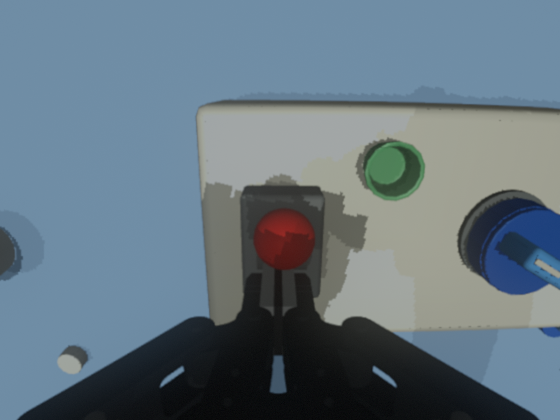

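apply_moves --motion '[{"grip":1,"translation":[0.0007,0.0002,0],"twist":[0,0,0]},{"grip":1,"translation":[0.0007,0.0002,0],"twist":[0,0,0]}]'

```text
time: 18.67
eef_pos: [0.544, 0.0752, 0.1612]
eef_rot: [[0.968, 0.25, -0.002], [0.25, -0.968, -0.0], [-0.002, -0.0, -1.0]]
force: [-4.7, -0.4, 2.1]
width: 0.0002
```

apply_moves --motion '[{"grip":1,"translation":[-0.01,-0.0025,0],"twist":[0,0,0]},{"grip":1,"translation":[-0.03,-0.0075,0],"twist":[0,0,0]},{"grip":1,"translation":[-0.065,-0.016,0.01],"twist":[0,0,0]},{"grip":1,"translation":[-0.065,-0.016,0.04],"twist":[0,0,0]},{"grip":1,"translation":[-0.065,-0.016,0.08],"twist":[0,0,0]}]'

```text
time: 19.08
eef_pos: [0.4755, 0.0583, 0.2394]
eef_rot: [[0.968, 0.25, -0.007], [0.25, -0.968, -0.002], [-0.007, -0.0, -1.0]]
force: [1.5, 0.8, -0.4]
width: -0.0003
```

apply_moves --motion '[{"grip":1,"translation":[0,0,0.02],"twist":[0,0,0]},{"grip":1,"translation":[0,0,0.02],"twist":[0,0,0]},{"grip":1,"translation":[0,0,0.02],"twist":[0,0,0]}]'

```text
time: 19.33
eef_pos: [0.4808, 0.0596, 0.2631]
eef_rot: [[0.968, 0.25, 0.005], [0.25, -0.968, 0.001], [0.005, -0.0, -1.0]]
force: [-1.1, 0.7, -1.0]
width: -0.0003
```

Run:
```python
from h import *
st();o=get_obs();w=snapshot('wrist');save('w13',w);s=snapshot('scene');save('sc13',cv2.resize(s[170:330,210:390],None,fx=4,fy=3.7,interpolation=cv2.INTER_CUBIC));d=snapshot('side')
for c,im in (('wrist',w),('scene',s),('side',d)):
    h=cv2.cvtColor(im,cv2.COLOR_RGB2HSV)
    m=(((h[...,0]<8)|(h[...,0]>172))&(h[...,1]>150)&(h[...,2]>50)).astype(np.uint8)
    n,l,q,ce=cv2.connectedComponentsWithStats(m)
    for i in range(1,n):
        if q[i,4]>30: print(c,q[i],ce[i],atz(c,*ce[i],.1684,o))
```

```text
19.33 [0.4808 0.0596 0.2631] yaw -75.52 [-1.1  0.7 -1. ] [-0.01 -0.   -0.  ] -0.0003 j7 -1.52
wrist [ 265   62   37   39 1144] [283.0236014   80.69318182] [0.56741449 0.07888131 0.1684    ]
scene [340 205  10   8  59] [344.42372881 208.88135593] [0.56000975 0.08357903 0.1684    ]
side [289 169   6   6  32] [291.5 171.5] [0.57252132 0.08245556 0.1684    ]
```

View pics/w13.png

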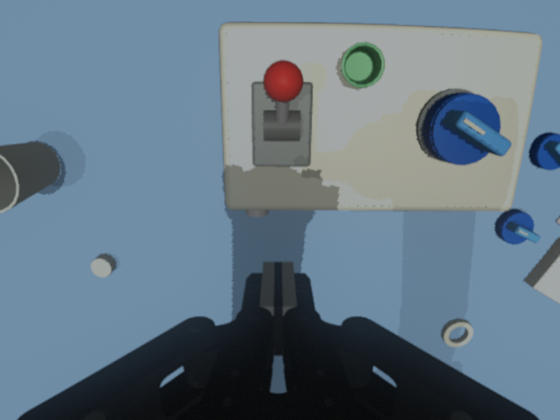

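View pics/sc13.png

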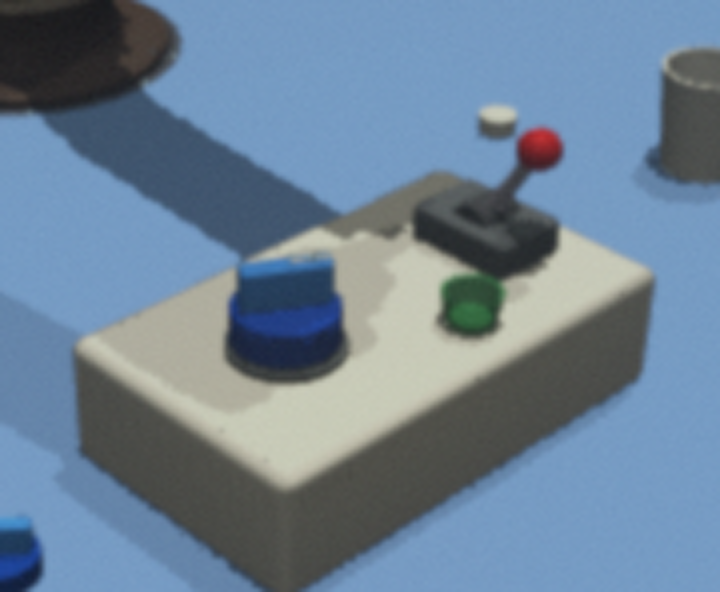

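```bash
python3 -c "from h import *;st();print(finish_job())"
```

```text
19.48 [0.4794 0.0594 0.2604] yaw -75.51 [ 0.5  0.2 -0.7] [-0.01  0.02 -0.02] 0.0001 j7 -1.52
the job is handed in; nothing more can be done
None
```

The cap is screwed down to its stop and the pressure lever is all the way over. I handed the job in at about 19.5 s with the gripper clear of everything; no verdict was reported.

- **Cap:** I gripped the large blue cap on the neck, not the two small ones on the table, and turned it anticlockwise. The upward push vanished after about 63°, where the lugs reached the gap. I pressed it down about 8 mm to home height with roughly 3 N, then turned it clockwise about 96° until the moment rose to 0.4 N m at the stop. Then I eased back slightly and let go.
- **Lever:** I pushed the ball until it stopped moving, with about 5 N at the end, then backed away.

**Last checks:**
- After release, the camera showed the cap about 8 mm lower than at the start. It was still down after the lever push.
- The wrist picture put the ball at (0.567, 0.079), against (0.566, 0.080) worked out for full travel. The scene and side cameras put it up to about 7 mm away from that, which I put down to their coarser resolution.
- The dish and the other things still in view looked unmoved.

**Forces:** Measured tool forces stayed below 7 N at the readings I took. While I was pressing and turning the cap, the sideways moments at the wrist briefly read up to 0.9 N m. I eased these by shifting the tool sideways by less than 1 mm. The force between cap and unit is not measured directly, so I could not check the 40 N limit itself.

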